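# Press the spool's flange home with the ratchet clamp, then let the jaw go

## Task

Pump the blue trigger of the ratchet clamp on the washstand, letting it come up between strokes, until the jaw has pushed the walnut spool's loose flange fully home. Then press the red release button all the way down so that the jaw springs fully back, and let go of everything, leaving the pressed flange where it is and the pump bottle and the glass canister standing where they are.

Things in the scene. Friction and masses are not known exactly. Their poses are not given: they have to be found in the camera images.
- clamp: Bench-mounted ratchet clamp, fixed: wooden base 310 x 80 x 15 mm, grey housing with its top at 91 mm. Origin on the table midway between pad and release button; x is the way the jaw advances, z up. Along x from the origin: trigger pad -50 mm, its hinge +20, button +55, jaw +98 to +152, spool to +198. Nothing on it is above 113 mm; pad and button are clear above and 25 mm around.
- trigger_pad (a point): Centre of the top of the trigger's blue pad, 40 x 34 mm, 112 mm above the table when up, on the rear end of a blue lever. Pressed straight down it drops 23 mm to its stop, tilting 20 degrees, at 3 to 14 N; a spring lifts it. A full stroke advances the jaw 12 mm (two clicks; under load perhaps one, 6 mm) and the ratchet holds it: 2 to 5 strokes. With the flange home it is stiff: 18 N is plenty.
- release_top (a point): Centre of the top of the round red release button, 26 mm across, 112 mm above the table when up, on the clamp's housing 105 mm ahead of the pad. It slides 11 mm straight down to its stop, about 7 N there, and springs up. It frees the jaw only when over 9 mm down: hold it there about a second while the jaw returns. It bobs about 4 mm as the ratchet clicks.
- jaw (a joint): How far the jaw (black plate 44 mm wide with an orange disc, on a steel bar) has advanced, in m: 0 fully back, larger towards the spool. It starts at 0 or 6 mm; a spring always pulls it back against the ratchet. It meets the loose flange at 16 to 20 mm and has it home at about 30 mm; with the trigger let up it may drop back to 24 mm while the flange stays.
- flange (a joint): How far the loose walnut flange (disc 44 mm across, 8 mm thick, on a pale peg) has been pushed into the walnut spool that lies in the clamp, in m: starts at 0 to 0.004; 0.014 is fully home against the spool's core. It stays where it is pushed.
- pump_bottle: Bystander: empty frosted plastic pump bottle with white push head and spout, 64 mm across, 155 mm tall, loose; origin at the centre of its underside.
- canister: Bystander: glass canister with a steel lid and knob, 86 mm across, 111 mm tall, loose; origin at the centre of its underside.

How it is judged (in metres and radians):
On the way, in this order (a step that is already met when the one before it is completed fails the run):
1. the trigger is pumped down (height (world z) of trigger_pad below 0.101 m), for 0.05 s.
2. the jaw has pushed the flange home (value of joint flange above 0.0115 m and value of joint jaw above 0.022 m), for 0.1 s.
3. the jaw is released and has sprung fully back (value of joint jaw below 0.004 m), for 0.2 s.
At the end, for the whole second after the job is handed in: The flange is home (within 2.5 mm), the jaw is back (within 4 mm), the trigger and the release are both up, and the pump bottle and the canister stand upright within 20 mm of where they were (value of joint flange above 0.0115 m and value of joint jaw below 0.004 m and height (world z) of each of trigger_pad, release_top above 0.108 m and distance of each of pump_bottle, canister from where it was at the start of the episode below 0.02 m and angle between each of pump_bottle, canister's own z axis and vertical below 0.2 rad); the robot touches nothing.
It fails at once if the pump bottle or the canister is knocked over (angle between any of pump_bottle, canister's own z axis and vertical above 0.6 rad).
It also fails if it takes over 45 s, if anything falls off the work surface, if the arm or the gripper's body presses on something with over 40 N, if the wrist force passes 120 N, or if a joint passes its speed limit or range.

## Robot

A 6-joint arm with a two-finger parallel gripper is mounted at the origin on the work surface. World frame = base frame: x ahead of the robot, y to its left, z up, the work surface at z = 0. Lengths are in m, angles in degrees, forces in N, time in s.
With the tool pointing down it reaches from about 0.35 to 0.875 m from the base axis. Payload 15.5 kg.
Tool frame: the origin (TCP) lies midway between the tips of the shut fingers; the grasp point (between the pads) lies 19 mm behind it; z points along the fingers, y is the direction in which the jaws open and shut (so a half turn about z gives the same grasp; the last joint's range is limited). The gripper opens to 85 mm and grips with 20 to 120 N. Pads are 22 mm wide; open, the fingers measure 114 mm over their backs; the gripper's body (76 mm by 85 mm) begins 54 mm behind the grasp point. The pads swing forward as they close: fully open they stand 13 mm farther back than shut.
Start: joints at [66.434, 28.281, 77.091, -0, 74.628, -5.472], TCP at [0.194, 0.594, 0.231] pointing down, gripper open.
Joint ranges: [-166.48, 166.48], [-47.26, 123.95], [12.59, 153.08], [-70.14, 250.14], [6.76, 159.57], [-176.63, 176.63]. Speed limits (degrees/s): [108.29, 108.29, 147.25, 172.46, 172.46, 172.46].

## Interface

Orientations are given as [roll, pitch, yaw] about the fixed x, y, z axes, in that order (R = Rz(yaw) Ry(pitch) Rx(roll)).
In Python, from workcell import r, cams, models gives the robot as it stands. The module is installed in compiled form; this text tells all that it offers.
- The arm moves only by the tool move_arm, never from a script. Its argument "series" is a list that holds one entry, the list of rows, each a list of 5 numbers: the opening, from -1 (shut) to 1 (fully open), then the shift along the tool's x, y, z in cm, then the turn about the tool's z in rad. In form: [[[fingers, tx, ty, tz, twist], ...]]. A call has 1 to 12 rows; each row shifts and turns the commanded pose from where the row before left it, along the tool's axes as they then stand; what a row does not reach is not made up. A row lasts 1/8 s, in which the tool goes at most 62.5 mm and 10.7 degrees, less where a joint would pass 70% of its speed; a pose out of reach is approached as far as the arm can. A call is refused whole if a number of a shift passes 6.25 or a number of a turn 0.188, either way. A call with a gripper value outside its range is refused whole. The fingers move at their own pace and stop on an object; the grip force is fixed at half the most. Time passes only in rows, so rows that do not move let the fingers close. It gives the time, the measured TCP pose, the force and the opening at its end, in the units of the state.
- r.observe(): the state, without advancing time (a new reading comes with each control period).
- cams.camera(name): name is "side" or "top"; returns a dict with "img" (384x512x3 uint8, red, green, blue), "z_map" (384x512 float32, m along the optical axis (not along the pixel's ray), 0 where there is no reading), "fx", "fy", "cx", "cy" (pixels), "k1" (the pictures are not rectified: a ray, as slopes to the right and down, at radius r is drawn at 1 + k1 r^2 times it, then the intrinsics apply), "R" (3x3) and "t" (3): a world point X has camera coordinates R X + t. Camera axes: x right, y down, z forward; pixel columns grow to the right and rows downward; lengths in m; the calibration is good to about 2 mm. A picture is of the moment at which its call begins.
- r.close_job(): hands the job in, once; it reports no verdict.
Trained networks look in a picture, given as the dict that the camera call returned (one of the last four; its "shot" number tells which), for a name from the list of things; names that differ only in an ending like _2 or _b are one class to them, and where a whole thing is asked for, a point or a joint stands for the part that bears it (a point fixed in the world has none). Each returns a list of dicts, best first, with "p" (0 to 1); they miss things now and then, are a little off and sometimes report something else, mostly with a low value. They report only what shows in the picture. A call takes as long as a camera call.
- models.recognise(picture, target): "extent" ([left, top, right, bottom] in pixels, round what is visible of it).
- models.masks_of(picture, target): "region" (384x512 bool, what is visible of it) and "extent" ([left, top, right, bottom] in pixels, round what is visible of it).
- models.landmark_of(picture, target): "pixel" ([row, column] in pixels: a listed point, or the origin of a listed thing).
The state is a dict: "clock": time; "qpos": joint angles; "dq": joint speeds; "joint_torque": joint torques, N m; "tcp_pos": TCP position; "tool_rot": TCP orientation; "ft_force": force on the tool from outside, world axes, zero at the start; "wrist_torque": the same for the moment, N m; "gripper_width": finger opening in m.
Only numpy, scipy, OpenCV 4.12 (cv2) and the standard library are available. Lean on these libraries where they do the work, as an engineer would, in place of code of your own. Each camera call takes 0.05 s, during which the arm holds its last target. There are 200 camera calls.

## Working session

There is one attempt and no reset: what is moved stays moved. The work goes in short steps, Python scripts to look and compute and a tool call to move; the robot and the scene stay as the last step left them, time stands still between calls to the robot, and variables do not carry over. Pictures are saved under pics/ and viewed, about 8 in all and at most 12, crops included, and the job is handed in when it is done.

Besides the shell and the picture viewer there is one more tool, called after "Emit:" by a JSON object that holds its "fn" and its "kwargs". move_arm: Moves the arm, as the interface text tells. Its arguments: {"type":"object","properties":{"series":{"type":"array","items":{"type":"array","items":{"type":"array","items":{"type":"number"}}}}},"required":["series"]}

```bash
mkdir -p pics; cat > h.py <<'E'
import numpy as np, cv2
from workcell import r, cams, models
def ray(c,row,col):
    K=np.array([[c['fx'],0,c['cx']],[0,c['fy'],c['cy']],[0,0,1.]])
    p=cv2.undistortPoints(np.array([[[col,row]]],float),K,np.array([c['k1'],0,0,0.]))[0,0]
    R=np.array(c['R']);o=-R.T@np.array(c['t']);return o,R.T@np.array([p[0],p[1],1.])
def atz(c,row,col,z):
    o,d=ray(c,row,col);return o+d*(z-o[2])/d[2]
def depth(c,row,col):
    o,d=ray(c,row,col);return o+d*c['z_map'][int(round(row)),int(round(col))]
E
cat > look.py <<'E'
from h import *
import sys
np.set_printoptions(precision=4,suppress=True)
ims=[]
for n in ('top','side'):
    c=cams.camera(n); im=c['img'][:,:,::-1].copy()
    for t,z in (('trigger_pad',.112),('release_top',.112),('clamp',0),('pump_bottle',0),('canister',0),('jaw',None),('flange',None)):
        L=models.landmark_of(c,t) if z is not None else models.recognise(c,t)
        for q in L[:2]:
            if z is None: print(n,t,round(q['p'],2),q['extent']);continue
            a,b=q['pixel'];print(n,t,round(q['p'],2),np.round([a,b]),'z:',atz(c,a,b,z),'depth:',depth(c,a,b))
            cv2.circle(im,(int(b),int(a)),3,(0,255,0),1)
    cv2.imwrite(f'pics/{sys.argv[1]}_{n}.png',im)
s=r.observe();print(s)
E
python3 look.py a
```

```text
top trigger_pad 0.88 [190. 298.] z: [ 0.5974 -0.0698  0.112 ] depth: [ 0.5972 -0.0695  0.1144]
top release_top 0.65 [225. 322.] z: [ 0.5058 -0.1258  0.112 ] depth: [ 0.5059 -0.1256  0.113 ]
top clamp 0.72 [208. 302.] z: [ 0.5538 -0.0935  0.    ] depth: [ 0.5503 -0.0818  0.0897]
top pump_bottle 0.61 [176. 110.] z: [0.6602 0.4522 0.    ] depth: [0.6481 0.4188 0.0867]
top canister 0.76 [234. 394.] z: [ 0.4738 -0.3476  0.    ] depth: [ 0.4774 -0.3111  0.0984]
top jaw 0.7 [320.6, 229.6, 335.8, 247.4]
top flange 0.46 [328.0, 246.6, 338.0, 255.7]
side trigger_pad 0.82 [223. 276.] z: [ 0.5981 -0.0781  0.112 ] depth: [ 0.5975 -0.079   0.1132]
side release_top 0.55 [252. 250.] z: [ 0.5039 -0.1277  0.112 ] depth: [ 0.5046 -0.1264  0.1102]
side clamp 0.97 [266. 261.] z: [ 0.5496 -0.0963  0.    ] depth: [ 0.5215 -0.1453  0.0732]
side pump_bottle 0.79 [132. 209.] z: [0.6598 0.4525 0.    ] depth: [0.6457 0.4175 0.0282]
side canister 0.6 [367. 278.] z: [ 0.4563 -0.3409  0.    ] depth: [ 0.4374 -0.3682  0.0658]
side jaw 0.93 [230.6, 231.9, 281.8, 290.9]
side flange 0.5 [219.5, 281.3, 242.8, 298.6]
{'clock': 0.8, 'qpos': array([66.4339, 28.2787, 77.0918,  0.0007, 74.6295, -5.4733]), 'dq': array([-0.0672,  0.0196, -0.0177,  0.0841,  0.0687, -0.0906]), 'joint_torque': array([ -0.0022, -88.1969, -38.4245,  -0.0003,   0.0004,   0.0002]), 'tcp_pos': array([0.1941, 0.5941, 0.2313]), 'tool_rot': array([179.9999,  -0.0007, 161.907 ]), 'ft_force': array([-0.3298, -0.6994,  0.4408]), 'wrist_torque': array([ 0.0621, -0.0222,  0.0354]), 'gripper_width': 0.08545380994581377}
```

View pics/a_top.png

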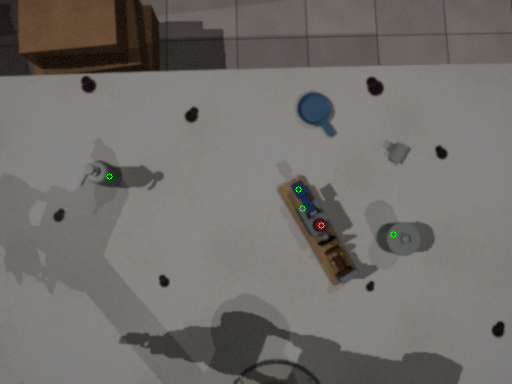

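View pics/a_side.png

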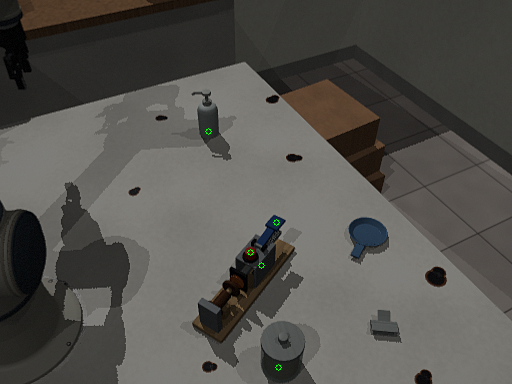

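The top view shows the clamp with the pad at (row 190, col 298) and the button at (225, 322). The canister, at (240, 403), and the bottle, at (172, 98), are well clear. The networks agree with this, so I'm going above the pad with the fingers shut.

Emit:
{"fn": "move_arm", "kwargs": {"series": [[[-1, -4.2, -3.6, 0, 0], [-1, -4.2, -3.6, 0, 0], [-1, -4.2, -3.6, 0, 0], [-1, -4.2, -3.6, 0, 0], [-1, -4.2, -3.6, 0, 0], [-1, -4.2, -3.6, 0, 0], [-1, -4.2, -3.6, 0, 0], [-1, -4.2, -3.6, 0, 0], [-1, -4.2, -3.6, 0, 0], [-1, -4.2, -3.6, 0, 0], [-1, -4.2, -3.6, 0, 0], [-1, -4.2, -3.6, 0, 0]]]}}

```text
clock: 2.3
tcp_pos: [0.5399, 0.0252, 0.2315]
tool_rot: [180.0, 0.0, 161.9]
ft_force: [0.4, -0.3, -0.6]
gripper_width: 0.0001
```

Emit:
{"fn": "move_arm", "kwargs": {"series": [[[-1, 0, 0, 0, -0.168], [-1, 0, 0, 0, -0.168], [-1, 0, 0, 0, -0.168], [-1, 0, 0, 0, -0.168], [-1, 0, 0, 0, -0.168], [-1, 0, 0, 0, 0]]]}}

```text
clock: 3.05
tcp_pos: [0.539, 0.0269, 0.2313]
tool_rot: [-180.0, 0.0, -150.0]
ft_force: [0.4, 0.1, -0.7]
gripper_width: 0.0005
```

Emit:
{"fn": "move_arm", "kwargs": {"series": [[[-1, 0, -3.9, 0, 0], [-1, 0, -3.9, 0, 0], [-1, 0, -3.9, 3, 0], [-1, 0, 0, 3.5, 0], [-1, 0, 0, 3, 0], [-1, 0, 0, 0, 0]]]}}

```text
clock: 3.8
tcp_pos: [0.5963, -0.0742, 0.1345]
tool_rot: [179.8, -0.2, -150.2]
ft_force: [-0.3, -0.2, 0.6]
gripper_width: 0.0001
```

```bash
cat > v.py <<'E'
from h import *
import sys
o=[]
for n,x,y in (('top',250,140),('side',180,190)):
    c=cams.camera(n);o.append(cv2.resize(c['img'][y:y+150,x:x+130,::-1],(400,460),interpolation=cv2.INTER_CUBIC))
cv2.imwrite(f'pics/{sys.argv[1]}.png',np.clip(np.hstack(o)*1.6,0,255).astype('uint8'))
s=r.observe();print(s['clock'],s['tcp_pos'],s['ft_force'])
E
python3 v.py b
```

```text
3.9 [ 0.59799331 -0.07437877  0.13714165] [ 0.05874404 -0.32152961  0.71723306]
```

View pics/b.png

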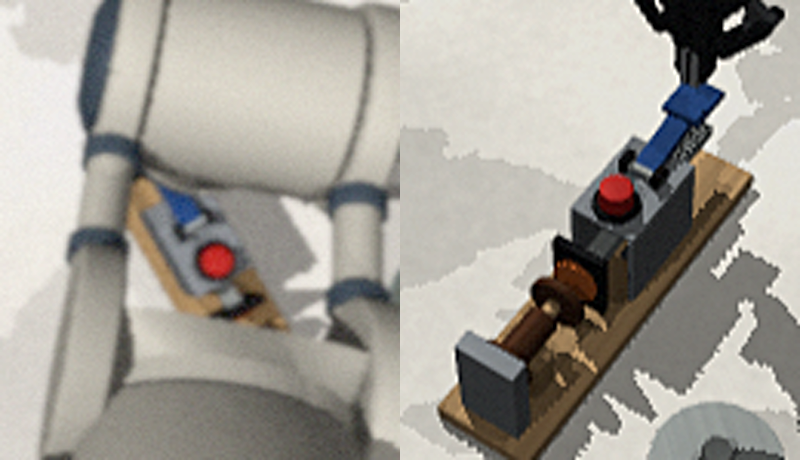

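The crop shows the shut finger tips at (690, 80), directly above the blue pad, and the jaw behind the loose flange. Next is the first stroke.

Emit:
{"fn": "move_arm", "kwargs": {"series": [[[-1, 0, 0, 2, 0], [-1, 0, 0, 1.4, 0], [-1, 0, 0, 1.4, 0], [-1, 0, 0, 0, 0], [-1, 0, 0, 0, 0]]]}}

```text
clock: 4.53
tcp_pos: [0.5994, -0.0745, 0.0907]
tool_rot: [-179.8, 0.2, -150.0]
ft_force: [-1.3, 1.5, 17.7]
gripper_width: -0.0005
```

Emit:
{"fn": "move_arm", "kwargs": {"series": [[[-1, 0, 0, -1.6, 0], [-1, 0, 0, -1.6, 0], [-1, 0, 0, 0, 0], [-1, 0, 0, 0, 0]]]}}

```text
clock: 5.03
tcp_pos: [0.5974, -0.0743, 0.1202]
tool_rot: [180.0, -0.0, -150.0]
ft_force: [-0.5, -0.4, 0.3]
gripper_width: -0.0003
```

```bash
python3 v.py c
```

```text
5.125 [ 0.59721762 -0.07429591  0.11976371] [ 0.41204804  0.02508141 -0.24142908]
```

View pics/c.png

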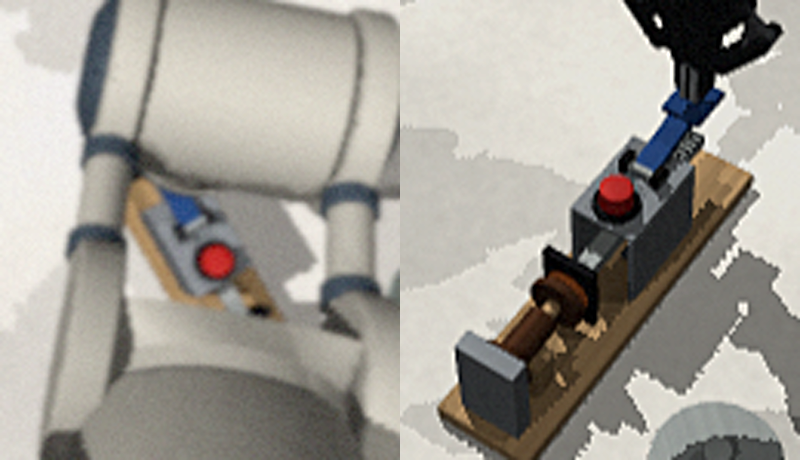

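The jaw plate, now at about (570, 280), has moved up against the loose flange, and the trigger is back up. I'll do two more strokes and read the force each time.

Emit:
{"fn": "move_arm", "kwargs": {"series": [[[-1, 0, 0, 1.1, 0], [-1, 0, 0, 1.1, 0], [-1, 0, 0, 1.1, 0], [-1, 0, 0, 0, 0], [-1, 0, 0, 0, 0]]]}}

```text
clock: 5.75
tcp_pos: [0.5988, -0.0746, 0.0899]
tool_rot: [-179.8, 0.2, -150.0]
ft_force: [-10.6, 2.2, 57.7]
gripper_width: 0.0001
```

Emit:
{"fn": "move_arm", "kwargs": {"series": [[[-1, 0, 0, -1.6, 0], [-1, 0, 0, -1.7, 0], [-1, 0, 0, 0, 0], [-1, 0, 0, 0, 0]]]}}

```text
clock: 6.25
tcp_pos: [0.5972, -0.0743, 0.1196]
tool_rot: [180.0, -0.0, -150.0]
ft_force: [0.4, 0.1, -0.4]
gripper_width: -0.0
```

Emit:
{"fn": "move_arm", "kwargs": {"series": [[[-1, 0, 0, 1.1, 0], [-1, 0, 0, 1.1, 0], [-1, 0, 0, 1.1, 0], [-1, 0, 0, 0, 0], [-1, 0, 0, 0, 0]]]}}

```text
clock: 6.88
tcp_pos: [0.5988, -0.0746, 0.0899]
tool_rot: [-179.8, 0.2, -150.0]
ft_force: [-11.2, 2.8, 59.7]
gripper_width: -0.0001
```

Emit:
{"fn": "move_arm", "kwargs": {"series": [[[-1, 0, 0, -1.6, 0], [-1, 0, 0, -1.7, 0], [-1, 0, 0, 0, 0], [-1, 0, 0, 0, 0]]]}}

```text
clock: 7.38
tcp_pos: [0.5972, -0.0743, 0.1196]
tool_rot: [180.0, -0.0, -150.0]
ft_force: [1.0, -0.6, -1.2]
gripper_width: -0.0
```

```bash
python3 v.py d
```

```text
7.475 [ 0.59714325 -0.07427119  0.11947099] [-0.60806614  0.34386971  1.16980484]
```

View pics/d.png

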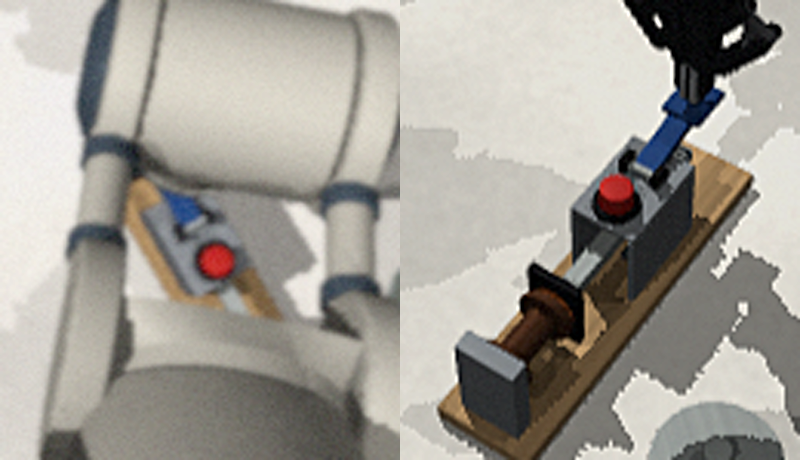

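The flange now looks seated against the core at about (545, 305), with no pale peg visible. The 58 N was overpress on the stop, so I'll stop higher. I'll do a slower stroke to see whether it is stiff.

Emit:
{"fn": "move_arm", "kwargs": {"series": [[[-1, 0, 0, 1.2, 0], [-1, 0, 0, 0.4, 0], [-1, 0, 0, 0, 0]]]}}

```text
clock: 7.85
tcp_pos: [0.5975, -0.0743, 0.1036]
tool_rot: [180.0, -0.0, -150.0]
ft_force: [-0.9, -0.9, 3.5]
gripper_width: 0.0
```

Emit:
{"fn": "move_arm", "kwargs": {"series": [[[-1, 0, 0, 0.6, 0], [-1, 0, 0, 0, 0]]]}}

```text
clock: 8.1
tcp_pos: [0.5978, -0.0744, 0.0981]
tool_rot: [-180.0, 0.0, -150.0]
ft_force: [1.3, -0.6, 3.1]
gripper_width: -0.0001
```

Emit:
{"fn": "move_arm", "kwargs": {"series": [[[-1, 0, 0, 0.6, 0], [-1, 0, 0, 0.2, 0], [-1, 0, 0, 0, 0]]]}}

```text
clock: 8.48
tcp_pos: [0.5979, -0.0745, 0.0911]
tool_rot: [-180.0, 0.0, -150.0]
ft_force: [-2.1, 1.1, 18.0]
gripper_width: 0.0002
```

Emit:
{"fn": "move_arm", "kwargs": {"series": [[[-1, 0, 0, -1.5, 0], [-1, 0, 0, -1.5, 0], [-1, 0, 0, 0, 0], [-1, 0, 0, 0, 0]]]}}

```text
clock: 8.98
tcp_pos: [0.5974, -0.0743, 0.1201]
tool_rot: [180.0, -0.0, -150.0]
ft_force: [0.6, 0.4, -0.1]
gripper_width: 0.0001
```

```bash
python3 - <<'E'
from h import *
c=cams.camera('side')
for t in('jaw','flange'):print(t,[(round(q['p'],2),q['extent']) for q in models.recognise(c,t)[:2]])
o=c['img'][230:330,190:310,::-1];p=cv2.imread('pics/d.png')
cv2.imwrite('pics/e.png',np.clip(cv2.resize(o,(720,600),interpolation=cv2.INTER_CUBIC)*1.6,0,255).astype('uint8'))
E
```

```text
jaw [(0.66, [222.6, 236.6, 274.9, 300.8]), (0.25, [258.2, 219.5, 287.7, 250.0])]
flange []
```

View pics/e.png

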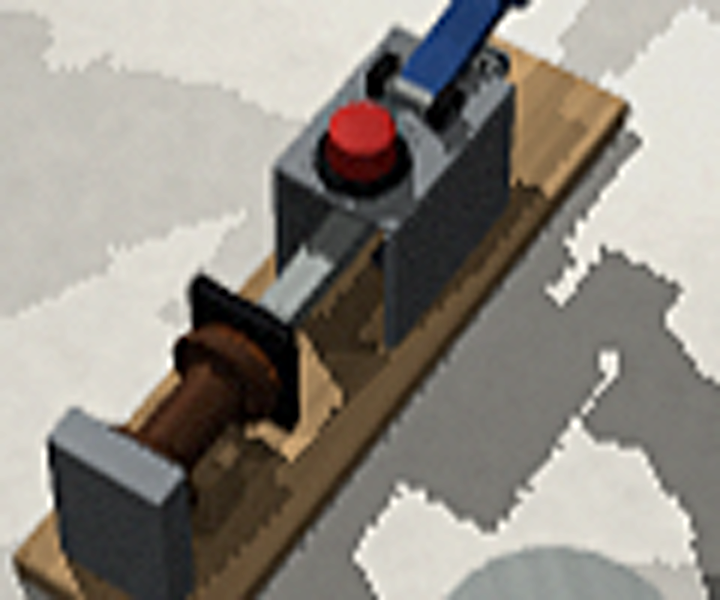

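```bash
python3 - <<'E'
from h import *
c=cams.camera('side')
ax=np.array([-.866,-.5])
for z in(.06,.075,.09):
  P=[atz(c,a,b,z)[:2] for a,b in((266.6,229.7),(270.5,227.1),(275.4,222.25),(275.8,222))]
  print(z,[np.round((p-P[0])@ax*1000,1) for p in P], np.round((P[0]-[.5515,-.1005])@ax*1000,1))
print(depth(c,278,224), depth(c,276,223))
E
```

```text
0.06 [np.float64(0.0), np.float64(12.2), np.float64(29.2), np.float64(30.4)] 79.4
0.075 [np.float64(0.0), np.float64(12.0), np.float64(28.7), np.float64(29.9)] 88.8
0.09 [np.float64(0.0), np.float64(11.8), np.float64(28.2), np.float64(29.4)] 98.1
[ 0.42879242 -0.14808879  0.09006023] [ 0.42885335 -0.14308202  0.09116852]
```

The jaw has advanced about 29–30 mm, and the last stroke moved it no further, so the flange is home. Now I'll move over to the button.

Emit:
{"fn": "move_arm", "kwargs": {"series": [[[-1, 0, 0, -2.0, 0], [-1, 2.6, 0, 0, 0], [-1, 4, 0, 0, 0], [-1, 4, 0, 0, 0], [-1, 0, 0, 0, 0], [-1, 0, 0, 0, 0]]]}}

```text
clock: 9.93
tcp_pos: [0.5063, -0.1275, 0.1403]
tool_rot: [-180.0, 0.0, -150.0]
ft_force: [0.5, -0.4, -0.8]
gripper_width: -0.0001
```

Emit:
{"fn": "move_arm", "kwargs": {"series": [[[-1, 0, 0, 1.4, 0], [-1, 0, 0, 1.4, 0], [-1, 0, 0, 1.1, 0], [-1, 0, 0, 0, 0], [-1, 0, 0, 0, 0]]]}}

```text
clock: 10.55
tcp_pos: [0.506, -0.1273, 0.1009]
tool_rot: [180.0, 0.0, -150.0]
ft_force: [-1.2, 1.3, 9.1]
gripper_width: 0.0
```

Emit:
{"fn": "move_arm", "kwargs": {"series": [[[-1, 0, 0, 0.05, 0], [-1, 0, 0, 0, 0], [-1, 0, 0, 0, 0], [-1, 0, 0, 0, 0], [-1, 0, 0, 0, 0], [-1, 0, 0, 0, 0], [-1, 0, 0, 0, 0], [-1, 0, 0, 0, 0], [-1, 0, 0, 0, 0], [-1, 0, 0, 0, 0], [-1, 0, 0, 0, 0], [-1, 0, 0, 0, 0]]]}}

```text
clock: 12.05
tcp_pos: [0.506, -0.1273, 0.1007]
tool_rot: [-180.0, 0.0, -150.0]
ft_force: [-2.8, 0.9, 16.5]
gripper_width: -0.0004
```

Emit:
{"fn": "move_arm", "kwargs": {"series": [[[-1, 0, 0, -2, 0], [-1, 0, 0, -4, 0], [-1, 0, 0, -5, 0], [-1, 0, 0, -5, 0], [-1, 0, 0, 0, 0], [-1, 0, 0, 0, 0], [-1, 0, 0, 0, 0]]]}}

```text
clock: 12.92
tcp_pos: [0.5052, -0.1271, 0.2592]
tool_rot: [179.9, -0.1, -150.0]
ft_force: [0.4, -0.2, -0.8]
gripper_width: -0.0002
```

```bash
python3 look.py f | grep -v clock; python3 - <<'E'
from h import *
c=cams.camera('side')
cv2.imwrite('pics/g.png',np.clip(cv2.resize(c['img'][190:340,180:310,::-1],(520,600),interpolation=cv2.INTER_CUBIC)*1.6,0,255).astype('uint8'))
E
```

```text
top trigger_pad 0.57 [190. 301.] z: [ 0.5951 -0.0774  0.112 ] depth: [ 0.5951 -0.0772  0.1131]
top release_top 0.54 [226. 324.] z: [ 0.5031 -0.133   0.112 ] depth: [ 0.5031 -0.1328  0.1127]
top clamp 0.6 [212. 303.] z: [ 0.545  -0.0954  0.    ] depth: [ 0.5421 -0.0831  0.0926]
top pump_bottle 0.76 [178. 110.] z: [0.6558 0.4513 0.    ] depth: [0.6449 0.4202 0.0809]
side trigger_pad 0.94 [221. 275.] z: [ 0.5982 -0.0728  0.112 ] depth: [ 0.5996 -0.0705  0.1091]
side release_top 0.44 [254. 248.] z: [ 0.4975 -0.1287  0.112 ] depth: [ 0.498  -0.1277  0.1106]
side clamp 0.67 [264. 263.] z: [ 0.5552 -0.0937  0.    ] depth: [ 0.528  -0.1405  0.0696]
side pump_bottle 0.93 [130. 207.] z: [0.6557 0.4612 0.    ] depth: [0.6391 0.4193 0.0335]
side canister 0.96 [369. 281.] z: [ 0.459  -0.3472  0.    ] depth: [ 0.4419 -0.3714  0.0591]
side canister 0.37 [267. 263.] z: [ 0.5519 -0.1002  0.    ] depth: [ 0.5283 -0.1408  0.0609]
side jaw 0.69 [230.5, 230.0, 281.2, 290.7]
side flange 0.65 [219.0, 283.5, 238.6, 303.9]
```

View pics/g.png

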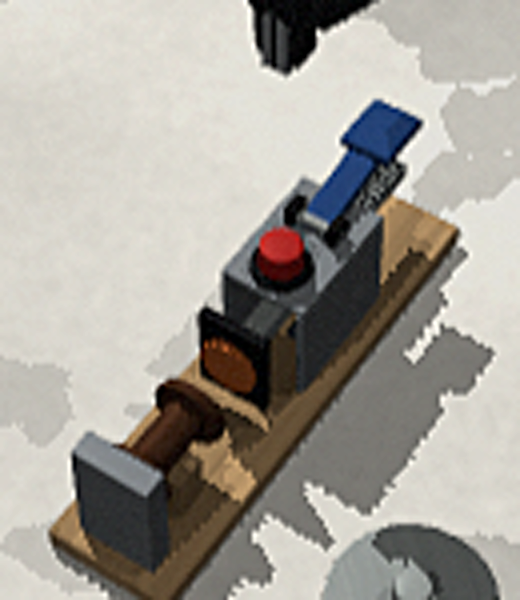

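The jaw is fully back at (235, 355), and the trigger and button are up. The flange sits against the core at (190, 405), about 13 mm from where it started, and the bystanders haven't moved. Handing in.

```bash
python3 -c "
from workcell import r
print(r.close_job())"
```

```text
the job is handed in; nothing more can be done
None
```

I pumped the trigger four times, held the red button down for over a second, then raised the arm clear and handed the job in at about 13 s.

**Flange:** in the side camera the jaw advanced about 29–30 mm, and the fourth stroke moved it no further. The flange has moved about 13 mm by image measurement and no pale peg shows, so I take it as home. These are pixel estimates, good to a few mm.

**Jaw, trigger and button:** after the release the jaw is back where it started to within about 1 mm. The trigger and button read 109–113 mm high by camera depth (108 mm needed). The lowest trigger reading leaves only about 1 mm of margin, but both look fully up in the picture.

**Bystanders:** the bottle and canister were never touched. The networks' positions for them differ from the start by under 10 mm, within their noise. The canister was not found in the last top view, but the side view showed it in place.

**Checks that disagreed:**
- **Overpress:** strokes 2 and 3 pressed the pad to about 58–60 N against its stop, well above the 18 N needed. It was finger-tip force and below the 120 N wrist limit; I eased off on stroke 4.
- **Stiffness test:** stroke 4 did not feel stiff until near the bottom (3 N at mid-stroke, 18 N at the end), so it did not confirm the flange was home. I relied on the images for that.

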